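Find the high spot of a sample wheel on the run-out stand

ROBOT

A 6-joint arm with a two-finger parallel gripper is mounted at the origin on the work surface. World frame = base frame: x ahead of the robot, y to its left, z up, the work surface at z = 0. Lengths are in m, angles in rad, forces in N, time in s.
With the tool pointing down it reaches from about 0.325 to 0.9 m from the base axis. Payload 6.1 kg.
Tool frame: the origin (TCP) lies midway between the tips of the shut fingers; the grasp point (between the pads) lies 19 mm behind it (tcp_to_grasp is the distance from the TCP to the grasp point, in m); z points along the fingers, y is the line along which they close (so a half turn about z gives the same grasp; the last joint's range is limited). The gripper opens to 87 mm and grips with 3 to 60 N. Pads are 19 mm wide; open, the fingers measure 117 mm over their backs; the gripper's body (75 mm by 190 mm) begins 51 mm behind the grasp point.
Start: joints at [-1.413, 0.22, 1.526, -0, 1.395, -0.126], TCP at [0.175, -0.6, 0.223] pointing down, gripper open.
Joint ranges: [-2.98, 2.98], [-0.91, 2.08], [0.09, 2.57], [-1.24, 4.39], [0.2, 2.65], [-2.68, 2.68]. Speed limits (rad/s): [2.57, 2.57, 3.01, 3.14, 3.14, 3.14].

INTERFACE

Orientations are given as a 3x3 rotation matrix whose columns are the frame's x, y, z axes.
In Python, from station import * gives the robot as it stands.
- The arm moves only by the tool step_arm, never from a script. Its argument "motion" is text: rows parted by semicolons, each of 5 numbers parted by spaces: the opening, from -1 (shut) to 1 (fully open), then the shift along the world's x, y, z in m, then the turn about the world's z in rad. A call has 1 to 20 rows; each row shifts and turns the commanded pose from where the row before left it; what a row does not reach is not made up. A row lasts 1/8 s, in which the tool goes at most 62.5 mm and 10.7 degrees, less where a joint would pass 70% of its speed; a pose out of reach is approached as far as the arm can. A call with a gripper value outside its range is refused whole. The fingers move at their own pace and stop on an object; "grip_force" is the grip in N (left out, the last holds). Time passes only in rows, so rows that do not move let the fingers close. It gives the time, the measured TCP pose, the force, the opening and the grip force at its end, in the units of the state.
- read_state(): the state, without advancing time (a new reading comes with each control period).
- camera(name): name is "side" or "top" or "wrist"; returns a dict with "color" (400x640x3 uint8, red, green, blue), "z_map" (400x640 float32, m along the optical axis (not along the pixel's ray), 0 where there is no reading), "fx", "fy", "cx", "cy" (pixels), "rvec" (rotation vector, rad) and "tvec" (3), from world to camera coordinates, as OpenCV has them. Camera axes: x right, y down, z forward; pixel columns grow to the right and rows downward; lengths in m; the calibration is good to about 2 mm. A picture is of the moment at which its call begins.
- finish_job(): hands the job in; it is judged then, once.
The state is a dict: "time_s": time; "joint_positions": joint angles; "qd": joint speeds; "effort": joint torques, N m; "position": TCP position; "tool_rot": TCP orientation; "contact_force": force on the tool from outside, world axes, zero at the start; "wrist_torque": the same for the moment, N m; "grip_width": opening from 0.0 (shut) to 1.0 (fully open); "grip_force": force on a finger pad.
Only numpy, scipy, OpenCV 4.12 (cv2) and the standard library are available. Lean on these libraries where they do the work, as an engineer would, in place of code of your own. Each camera call takes 0.05 s, during which the arm holds its last target. There are 200 camera calls.

TASK

The white sample wheel on the sloping run-out stand is slightly out of round. Turn it slowly by its black centre knob, never spinning it, until its high spot is at the foot of the dial gauge, where the red needle stands as far round as it ever goes; leave the wheel stopped there and let go of it. Do not touch the gauge and leave the tube rack, the brown bottle and the blue tip box where they are.

Things in the scene. Friction and masses are not known exactly. Their poses are not given: they have to be found in the camera images.
- stand: Fixed run-out stand, white base 250 x 200 x 16 mm with an aluminium bracket carrying the wheel; place and yaw vary. Origin at the centre of its underside, z up. The wheel's axis passes 125 mm above the origin, leaning 30 degrees from vertical towards the stand's -x (roughly towards the robot). The gauge is at the stand's -y side.
- knob_grip (a point): Middle of the black round knob, 40 mm across, 42 mm long, on the wheel's axis; grip it at any angle, tool along the axis. z: the axis, out of the knob, up and 30 degrees from vertical; turns with the wheel, x along the hub's yellow line. Knob's end is 20 mm above this point along z, underside 22 mm below, then a 24 mm neck; the grey hub's face (84 mm across) is 40 mm below, the wheel's 51 mm.
- wheel (a joint): Angle of the wheel (rad), growing anticlockwise seen from the knob's side. Turns endlessly both ways, friction 0.12 N m, stays where left; keep it under 4 rad/s. White wheel, 210 mm across, 18 mm thick, 20 alike blue wells, 3 mm out of centre on its axis. Its high spot is unmarked, differs each time and is not linked to the yellow line or to this angle.
- needle (a joint): Gauge reading (rad): red needle's angle from rest, growing anticlockwise seen from above. 0 (pointing to the stand's -y) while the high spot is over 70 degrees from the gauge's foot; rises smoothly to about 1.6 with the high spot at the foot, falls alike beyond it (about 1.57 at 10 degrees off, 1.46 at 20, 1.04 at 40, 0.4 at 60).
- gauge: Fixed dial gauge on a steel post: dark case 100 mm across, 22 mm high, white dial 92 mm across facing up, red needle 40 mm long. Origin at the case's centre, 185 mm to the stand's -y, 125 mm above the counter. Its brass foot (10 mm ball) points to the stand's +y and touches the wheel's edge. Not to be touched.
- tube_rack: Loose white rack 50 x 150 mm with five capped tubes along its y axis, 100 mm high; origin at the centre of its underside. To be left alone.
- reagent: Loose brown glass bottle with a red cap, 54 mm in diameter, 110 mm high; origin at the centre of its underside. To be left alone.
- tip_box: Loose blue box 90 x 70 x 45 mm; origin at the centre of its underside. To be left alone.

How it is judged:
At the end, for the whole second after the job is handed in: The wheel is at rest (under 0.03 rad/s), let go of, with its high spot within about 17 degrees of the gauge's foot (needle above 1.49 of its greatest 1.6 rad), and the rack, bottle and box are within 20 mm of where they were (value of joint needle above 1.49 rad and velocity of joint wheel between -0.03 and 0.03 rad/s and distance of each of tube_rack, reagent, tip_box from where it was at the start of the episode below 0.02 m); the robot touches nothing.
It fails at once if the wheel is spun faster than 4 rad/s (velocity of joint wheel above 4 rad/s or velocity of joint wheel below -4 rad/s).
It fails at once if the robot touches the gauge (contact force between any of the arm, the fingers and gauge above 0.5 N).
It fails at once if the rack, bottle or box is moved more than 20 mm or tipped over (distance of any of tube_rack, reagent, tip_box from where it was at the start of the episode above 0.02 m or angle between any of tube_rack, reagent, tip_box's own z axis and vertical above 0.3 rad).
It also fails if it takes over 64 s, if anything falls off the work surface, if the arm or the gripper's body presses on something with over 40 N, if the wrist force passes 120 N, or if a joint passes its speed limit or range.

## Working session

There is one attempt and no reset: what is moved stays moved. The work goes in short steps, Python scripts to look and compute and a tool call to move; the robot and the scene stay as the last step left them, time stands still between calls to the robot, and variables do not carry over. Pictures are saved under pics/ and viewed, at most 10 in all, crops included, and the job is handed in when it is done.

Besides the shell and the picture viewer there is one more tool, called after "Request:" in YAML: its name, and indented under it one key for each argument. step_arm: Moves the arm, as the interface text tells. Its arguments: {"type":"object","properties":{"motion":{"type":"string"},"grip_force":{"type":"number"}},"required":["motion"]}

```bash
mkdir -p pics; cat > h.py <<'E'
from station import *
import numpy as np, cv2
def cam(n):
    c=camera(n); R=cv2.Rodrigues(np.array(c["rvec"],float))[0]; c["R"]=R; c["t"]=np.array(c["tvec"],float).ravel(); return c
def cloud(c):
    v,u=np.mgrid[0:400,0:640]; z=c["z_map"]
    p=np.stack([(u-c["cx"])/c["fx"]*z,(v-c["cy"])/c["fy"]*z,z],-1)
    return (p-c["t"])@c["R"]
def save(c,n): cv2.imwrite("pics/"+n,cv2.cvtColor(c["color"],cv2.COLOR_RGB2BGR))
E
python3 - <<'E'
from h import *
a=cam("top");b=cam("side")
cv2.imwrite("pics/a.png",cv2.resize(cv2.cvtColor(np.vstack([a["color"],b["color"]]),cv2.COLOR_RGB2BGR),(480,600)))
save(a,"top.png");save(b,"side.png")
np.savez("/tmp/t.npz",P=cloud(a),C=a["color"],Q=cloud(b),D=b["color"])
for c in (a,b): print(-c["R"].T@c["t"],c["R"][2],c["fx"])
print(read_state())
E
```

```text
[0.45100939 0.011373   1.00648103] [ 0.09274365 -0.00245108 -0.995687  ] 370.43922715746106
[-0.07378907  0.7893279   0.76284659] [ 0.51388947 -0.67207715 -0.53313218] 495.9170611928545
{'time_s': 0.1, 'joint_positions': array([-1.41307560e+00,  2.21150537e-01,  1.52749031e+00, -2.37534587e-06,
        1.39466881e+00, -1.26098682e-01]), 'qd': array([ 4.06832862e-04, -2.91337756e-04, -9.65221957e-04, -7.73335737e-05,
       -4.90093634e-04,  1.79265295e-04]), 'effort': array([ 4.35575012e-04, -4.95948994e+01, -3.88518012e+01,  7.00553041e-02,
        5.15228952e-02, -4.98457860e-05]), 'position': array([ 0.17492518, -0.59945376,  0.22154799]), 'tool_rot': array([[ 9.59992828e-01,  2.80024457e-01, -2.71994596e-04],
       [ 2.80024508e-01, -9.59991355e-01,  1.69532037e-03],
       [ 2.13618706e-04, -1.70366055e-03, -9.99998526e-01]]), 'contact_force': array([-0.108813  ,  0.15089287,  0.88624943]), 'wrist_torque': array([ 0.00116481, -0.03350226,  0.05585498]), 'grip_force': 0.0, 'grip_width': 1.0008206101575365}
```

View pics/top.png

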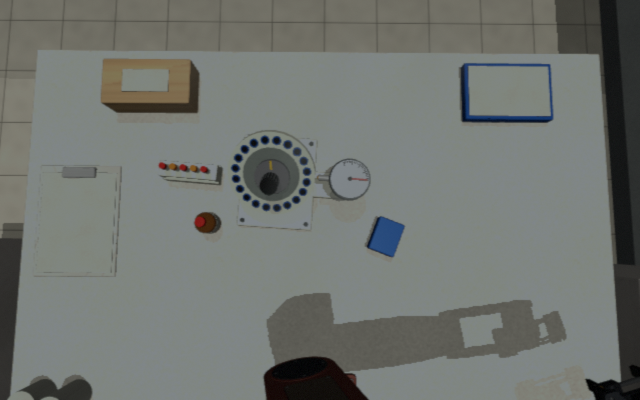

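View pics/side.png

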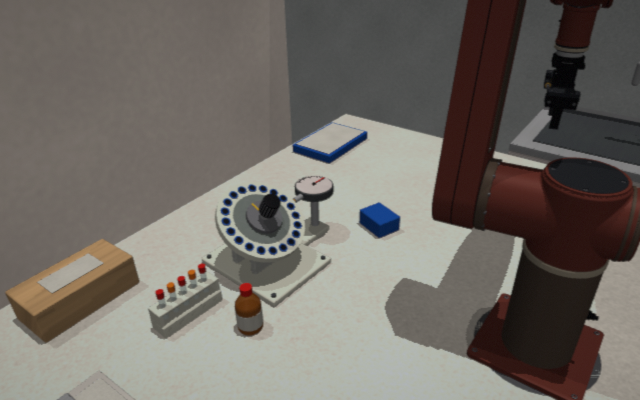

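The top view shows the wheel at about (272,173), the knob at (269,183), and the gauge at (350,180) with its needle at rest, pointing right (-y). The side view agrees. Next I'll measure the knob, stand yaw and gauge.

```bash
python3 - <<'E'
import numpy as np
d=np.load("/tmp/t.npz");P,C,Q,D=d["P"],d["C"].astype(int),d["Q"],d["D"].astype(int)
def st(n,p): print(n,len(p),np.median(p,0).round(3),p.min(0).round(3),p.max(0).round(3))
# gauge case
g=P[(P[...,2]>.115)&(P[...,2]<.16)]; g=g[(g[:,1]<-.06)&(g[:,1]>-.3)&(g[:,0]>.3)]; st("gauge",g)
for n,p,c in(("top",P,C),("side",Q,D)):
    m=(p[...,2]>.12)&(p[...,0]>.3)&(p[...,0]<.65)&(abs(p[...,1]-.05)<.12)&(p[...,2]<.4)
    k=m&(c.max(-1)<45); st(n+" dark",p[k])
    k2=k&(p[...,2]>.2); st(n+" dark hi",p[k2])
    # wheel plane: white
    w=m&(c.min(-1)>90); q=p[w]; 
    for _ in range(6):
        o=q.mean(0); nrm=np.linalg.svd(q-o,full_matrices=False)[2][2]; nrm*=np.sign(nrm[2]); e=abs((q-o)@nrm); q=q[e<max(.004,1.5*np.median(e))]
    print("wheel n",nrm.round(3),"o",o.round(3),len(q),"tilt",np.degrees(np.arccos(nrm[2])).round(1),"yaw dir",np.degrees(np.arctan2(-nrm[1],-nrm[0])).round(1))
E
```

```text
gauge 930 [ 0.595 -0.087  0.136] [ 0.547 -0.124  0.115] [ 0.645 -0.06   0.142]
top dark 356 [0.577 0.108 0.191] [0.552 0.024 0.125] [0.636 0.131 0.205]
top dark hi 31 [0.581 0.113 0.201] [0.577 0.098 0.2  ] [0.588 0.124 0.205]
wheel n [-0.071 -0.069  0.995] o [ 0.605 -0.026  0.138] 440 tilt 5.6 yaw dir 44.2
side dark 543 [0.569 0.115 0.173] [ 0.543 -0.069  0.12 ] [0.649 0.138 0.202]
side dark hi 14 [0.579 0.111 0.201] [0.574 0.1   0.2  ] [0.582 0.126 0.202]
wheel n [-0.478  0.019  0.878] o [0.623 0.075 0.146] 595 tilt 28.6 yaw dir -2.2
```

```bash
python3 - <<'E'
import numpy as np
from scipy.optimize import least_squares
d=np.load("/tmp/t.npz");pts=[]
for P,C in((d["P"],d["C"]),(d["Q"],d["D"])):
    c=C.astype(int).max(-1); p=P[(c<60)&(P[...,2]>.155)&(P[...,2]<.22)]
    p=p[(abs(p[:,0]-.575)<.045)&(abs(p[:,1]-.113)<.03)]; pts.append(p); print(len(p),p.mean(0))
s30,c30=.5,3**.5/2
def grip(v): a=np.array([-s30*np.cos(v[2]),-s30*np.sin(v[2]),c30]); return np.array([v[0],v[1],v[3]]),a
def res(v,p):
    o,a=grip(v); q=p-o; h=q@a; r=np.linalg.norm(q-h[:,None]*a,axis=1)
    dr=r-.02; dh=abs(h+.001)-.021
    return np.where((dr<0)&(dh<0),np.maximum(dr,dh),np.hypot(np.maximum(dr,0),np.maximum(dh,0)))
for p in pts+[np.vstack(pts)]:
    f=least_squares(lambda v:np.r_[res(v,p),.05*(v[2]+.07)],[.58,.112,-.07,.178],loss="soft_l1",f_scale=.002); print(f.x.round(4),np.sqrt(np.mean(f.fun**2)).round(4))
P,C=d["P"],d["C"].astype(int)
g=P[(P[...,2]>.125)&(P[...,2]<.15)&(P[...,1]<-.03)&(P[...,1]>-.3)&(P[...,0]>.3)&(P[...,0]<.7)]; g=g[abs(g[:,1]+.075)<.055];print("gauge",(g.min(0)+g.max(0))/2)
b=(P[...,2]>.01)&(P[...,2]<.021)&(C.min(-1)>100)&(abs(P[...,0]-.6)<.16)&(abs(P[...,1]-.11)<.14);q=P[b];print("base",q.min(0),q.max(0))
E
```

```text
342 [0.5761837  0.10981815 0.1901467 ]
366 [0.56940629 0.12134877 0.18352181]
[ 0.5784  0.1113 -0.0573  0.1758] 0.0011
[ 0.5765  0.1122 -0.0698  0.176 ] 0.0013
[ 0.5776  0.112  -0.0676  0.1759] 0.0014
gauge [ 0.5967067  -0.07693912  0.13402813]
base [ 0.47988205 -0.02850048  0.01005904] [0.73585926 0.21550701 0.02003021]
```

Request:
step_arm:
  motion: "1 0 0 0.04 0;1 0 0 0.04 0;1 0.02 0.036 0.03 -0.05;1 0.02 0.036 0 -0.05;1 0.02 0.036 0 -0.05;1 0.02 0.036 0 -0.05;1 0.02 0.036 0 -0.05;1 0.02 0.036 0 -0.05;1 0.02 0.036 0 -0.05;1 0.02 0.036 0 -0.05;1 0.02 0.036 0 -0.05;1 0.02 0.036 0 -0.05;1 0.02 0.036 0 -0.05;1 0.02 0.036 0 -0.05;1 0.02 0.036 0 -0.05;1 0.02 0.036 0 -0.05;1 0.02 0.036 0 -0.05;1 0.02 0.036 0 -0.05;1 0.02 0.036 0 0;1 0.02 0.036 0 0"
  grip_force: 15

```text
time_s: 2.6
position: [0.5353, 0.0493, 0.3321]
tool_rot: [[0.87, -0.493, -0.001], [-0.493, -0.87, -0.0], [-0.001, 0.0, -1.0]]
contact_force: [0.1, -0.4, -1.0]
grip_width: 1.001
grip_force: 0.0
```

Request:
step_arm:
  motion: "1 0.022 0.032 0 0;1 0.021 0.031 0 0;1 0 0 -0.03 0;1 0 0 -0.03 0;1 0 0 -0.03 0;1 0 0 -0.03 0;1 0 0 -0.03 0;1 0 0 -0.022 0;1 0 0 0 0"

```text
time_s: 3.72
position: [0.576, 0.1109, 0.1578]
tool_rot: [[0.87, -0.494, -0.005], [-0.494, -0.87, -0.0], [-0.005, 0.003, -1.0]]
contact_force: [-0.0, -0.3, 0.1]
grip_width: 1.002
grip_force: 0.0
```

```bash
cat >> h.py <<'E'
def needle():
    "needle angle from red pixels on the dial in the top view, relative to stand -y (yaw -0.066)"
    c=cam("top");C=c["color"].astype(int);P=cloud(c)
    ok=(C[...,0]>90)&(C[...,0]>1.7*C[...,1])&(C[...,0]>1.7*C[...,2])&(np.hypot(P[...,0]-.597,P[...,1]+.077)<.055)
    p=P[ok][:,:2]
    if len(p)<4: return None,len(p)
    d=p-[.597,-.077]; v=d.mean(0)
    a=np.arctan2(v[1],v[0])-(-np.pi/2-.066)
    return round(float((a+np.pi)%(2*np.pi)-np.pi),3),len(p)
def yellow():
    "yellow line pixels, top view"
    c=cam("top");C=c["color"].astype(int);P=cloud(c)
    ok=(C[...,0]>100)&(C[...,1]>70)&(C[...,2]<.55*C[...,1])&(np.hypot(P[...,0]-.59,P[...,1]-.112)<.06)
    p=P[ok]; return (p.mean(0).round(3) if len(p) else None),len(p)
E
python3 - <<'E'
from h import *
print(needle(),yellow(),read_state()["position"]); save(cam("side"),"s2.png")
E
```

```text
(None, 0) (None, 0) [0.57816412 0.11100122 0.16095744]
```

View pics/s2.png

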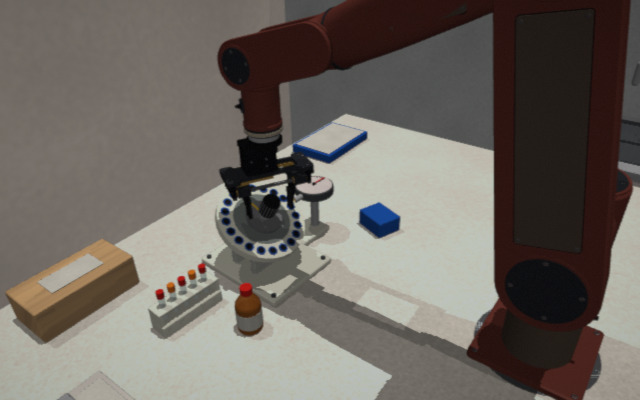

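The gripper straddles the knob at (271,205), and the red needle is visible from the side at about (320,182). I'll close and make the first stroke.

Request:
step_arm:
  motion: "-1 0 0 0 0;-1 0 0 0 0;-1 0 0 0 0;-1 0 0 0 0;-1 0 0 0 0;-1 0 0 0 0"
  grip_force: 15

```text
time_s: 4.62
position: [0.5786, 0.1122, 0.1606]
tool_rot: [[0.87, -0.493, 0.002], [-0.493, -0.87, 0.002], [0.0, -0.003, -1.0]]
contact_force: [3.3, 4.2, -2.0]
grip_width: 0.52
grip_force: 14.8
```

```bash
cat >> h.py <<'E'
def red(n):
    c=cam(n) if isinstance(n,str) else n
    C=c["color"].astype(int);P=cloud(c)
    ok=(C[...,0]>60)&(C[...,0]>1.8*C[...,1])&(C[...,0]>1.8*C[...,2])&(np.hypot(P[...,0]-.597,P[...,1]+.077)<.06)&(P[...,2]>.11)&(P[...,2]<.17)
    p=P[ok]
    if len(p)<4: return None,len(p)
    d=p[:,:2]-[.597,-.077]; v=d.mean(0)
    a=np.arctan2(v[1],v[0])+np.pi/2+.066
    return round(float((a+np.pi)%(2*np.pi)-np.pi),3),len(p),v.round(3)
E
python3 - <<'E'
from h import *
print(red("top"),red("side"))
c=cam("top");cv2.imwrite("pics/t3.png",cv2.resize(cv2.cvtColor(c["color"][120:260,200:420],cv2.COLOR_RGB2BGR),None,fx=3,fy=3))
E
```

```text
(None, 0) (-0.092, 7, array([-0.004, -0.022]))
```

View pics/t3.png

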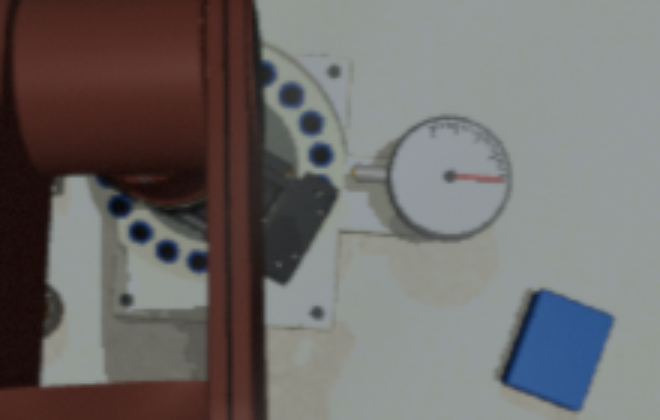

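The gauge is fully visible from above, with the needle (at about crop pixel (478,178)) pointing right, at zero. I'll loosen the red threshold later. First stroke now.

Request:
step_arm:
  motion: "-1 0 0 0 0.09;-1 0 0 0 0.09;-1 0 0 0 0.09;-1 0 0 0 0.09;-1 0 0 0 0.09;-1 0 0 0 0.09;-1 0 0 0 0.09;-1 0 0 0 0.09;-1 0 0 0 0.09;-1 0 0 0 0.09;-1 0 0 0 0"

```text
time_s: 6.15
position: [0.5784, 0.1117, 0.1604]
tool_rot: [[0.927, 0.375, 0.001], [0.375, -0.927, 0.001], [0.001, -0.0, -1.0]]
contact_force: [2.2, 4.1, -2.6]
grip_width: 0.519
grip_force: 15.6
```

```bash
sed -i 's/C\[...,0\]>1.8\*C\[...,1\])&(C\[...,0\]>1.8/C[...,0]>1.35*C[...,1])\&(C[...,0]>1.35/' h.py; python3 - <<'E'
from h import *
print(red("top"),red("side"))
c=cam("top");cv2.imwrite("pics/t4.png",cv2.resize(cv2.cvtColor(c["color"][120:260,200:420],cv2.COLOR_RGB2BGR),None,fx=3,fy=3))
E
```

```text
(0.017, 15, array([-0.001, -0.02 ])) (-0.043, 16, array([-0.002, -0.021]))
```

View pics/t4.png

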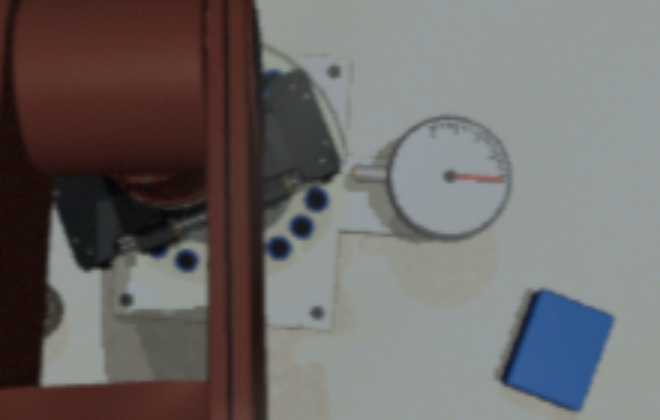

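Needle is still zero. I'll check that the wheel really turned, using the yellow line.

```bash
cat >> h.py <<'E'
def yel(img,P):
    C=img.astype(int); y=-.066
    a=np.array([-.5*np.cos(y),-.5*np.sin(y),.866]);o=np.array([.578,.112,.176])-.04*a
    ex=np.array([.866*np.cos(y),.866*np.sin(y),.5]);ey=np.cross(a,ex)
    q=P-o;h=q@a;u=q@ex;v=q@ey;r=np.hypot(u,v)
    ok=(C[...,0]>1.5*C[...,2])&(C[...,1]>1.15*C[...,2])&(C[...,0]>60)&(abs(h)<.008)&(r>.01)&(r<.045)
    return int(ok.sum()),(np.degrees(np.arctan2(np.median(v[ok]),np.median(u[ok]))).round(1) if ok.any() else None)
E
python3 - <<'E'
from h import *
d=np.load("/tmp/t.npz");print(yel(d["C"],d["P"]),yel(d["D"],d["Q"]))
for n in("top","side","wrist"):
    c=cam(n);print(n,yel(c["color"],cloud(c)))
    if n!="top": I=c["color"][100:300,150:350] if n=="side" else cv2.resize(c["color"],(640,400)); cv2.imwrite(f"pics/y_{n}.png",cv2.cvtColor(I,cv2.COLOR_RGB2BGR))
a=cv2.resize(cv2.imread("pics/y_side.png"),(400,400));b=cv2.imread("pics/y_wrist.png");b=cv2.resize(b,(400,250));b=cv2.copyMakeBorder(b,0,150,0,0,cv2.BORDER_CONSTANT);cv2.imwrite("pics/y.png",np.hstack([a,b]))
E
```

```text
(26, np.float64(6.7)) (26, np.float64(7.8))
top (0, None)
side (27, np.float64(37.2))
wrist (311, np.float64(32.5))
```

View pics/y.png

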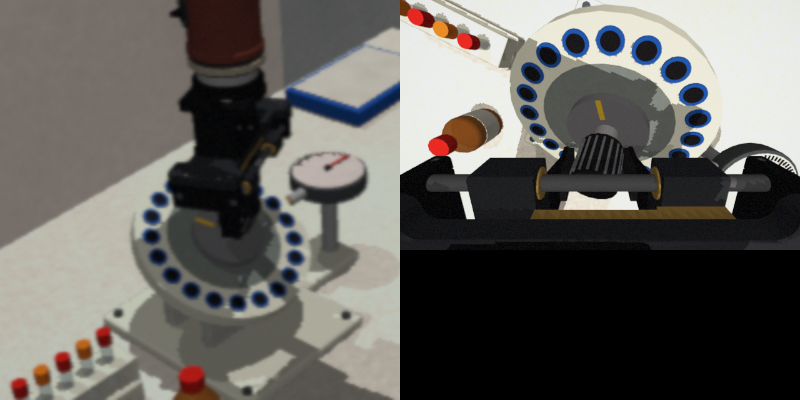

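The wrist view shows the pads on the knob and the yellow line at about (600,110). The wheel turned about 28° anticlockwise on a 50° stroke, so it works with some slip. I'll repeat with more grip and a wider stroke.

Request:
step_arm:
  motion: "0.8 0 0 0 0;0.8 0 0 0 0;0.8 0 0 0 -0.05;0.8 0 0 0 -0.15;0.8 0 0 0 -0.15;0.8 0 0 0 -0.15;0.8 0 0 0 -0.15;0.8 0 0 0 -0.15;0.8 0 0 0 -0.15;0.8 0 0 0 -0.1;0.8 0 0 0 0;-1 0 0 0 0;-1 0 0 0 0;-1 0 0 0 0;-1 0 0 0 0;-1 0 0 0 0"
  grip_force: 40

```text
time_s: 8.45
position: [0.5787, 0.1119, 0.1607]
tool_rot: [[0.787, -0.617, 0.002], [-0.617, -0.787, 0.002], [0.0, -0.002, -1.0]]
contact_force: [2.9, 4.3, -2.9]
grip_width: 0.532
grip_force: 39.4
```

Request:
step_arm:
  motion: "-1 0 0 0 0.1;-1 0 0 0 0.1;-1 0 0 0 0.1;-1 0 0 0 0.1;-1 0 0 0 0.1;-1 0 0 0 0.1;-1 0 0 0 0.1;-1 0 0 0 0.1;-1 0 0 0 0.1;-1 0 0 0 0.1;-1 0 0 0 0.1;-1 0 0 0 0.1;-1 0 0 0 0"

```text
time_s: 10.07
position: [0.5788, 0.1119, 0.1601]
tool_rot: [[0.861, 0.509, 0.002], [0.509, -0.861, 0.001], [0.002, 0.0, -1.0]]
contact_force: [4.4, 7.1, -7.0]
grip_width: 0.525
grip_force: 41.2
```

```bash
python3 - <<'E'
from h import *
c=cam("wrist");print(red("top"),red("side"),yel(c["color"],cloud(c)),read_state()["joint_positions"].round(2),read_state()["wrist_torque"])
E
```

```text
(0.013, 15, array([-0.001, -0.02 ])) (-0.041, 16, array([-0.002, -0.021])) (286, np.float64(73.5)) [0.06 0.19 1.69 0.   1.27 1.09] [-0.31707929 -1.63961294 -0.66968997]
```

Request:
step_arm:
  motion: "0.8 0 0 0 0;0.8 0 0 0 0;0.8 0 0 0 -0.15;0.8 0 0 0 -0.15;0.8 0 0 0 -0.15;0.8 0 0 0 -0.15;0.8 0 0 0 -0.15;0.8 0 0 0 -0.15;0.8 0 0 0 -0.15;0.8 0 0 0 -0.15;0.8 0 0 0 0;-1 0 0 0 0;-1 0 0 0 0;-1 0 0 0 0;-1 0 0 0 0;-1 0 0 0 0"

```text
time_s: 12.22
position: [0.5787, 0.1119, 0.1607]
tool_rot: [[0.787, -0.617, 0.002], [-0.617, -0.787, 0.002], [0.001, -0.003, -1.0]]
contact_force: [4.7, 3.9, -2.8]
grip_width: 0.531
grip_force: 39.4
```

Request:
step_arm:
  motion: "-1 0 0 0 0.1;-1 0 0 0 0.1;-1 0 0 0 0.1;-1 0 0 0 0.1;-1 0 0 0 0.1;-1 0 0 0 0.1;-1 0 0 0 0.1;-1 0 0 0 0.1;-1 0 0 0 0.1;-1 0 0 0 0.1;-1 0 0 0 0.1;-1 0 0 0 0.1;-1 0 0 0 0"

```text
time_s: 13.85
position: [0.5788, 0.1119, 0.1601]
tool_rot: [[0.861, 0.509, 0.002], [0.509, -0.861, 0.001], [0.002, 0.0, -1.0]]
contact_force: [4.1, 6.8, -6.0]
grip_width: 0.527
grip_force: 41.1
```

```bash
python3 - <<'E'
from h import *
c=cam("wrist");print(red("top"),red("side"),yel(c["color"],cloud(c)))
E
```

```text
(0.014, 15, array([-0.001, -0.02 ])) (-0.033, 16, array([-0.002, -0.021])) (236, np.float64(116.1))
```

Request:
step_arm:
  motion: "0.8 0 0 0 0;0.8 0 0 0 0;0.8 0 0 0 -0.15;0.8 0 0 0 -0.15;0.8 0 0 0 -0.15;0.8 0 0 0 -0.15;0.8 0 0 0 -0.15;0.8 0 0 0 -0.15;0.8 0 0 0 -0.15;0.8 0 0 0 -0.15;0.8 0 0 0 0;-1 0 0 0 0;-1 0 0 0 0;-1 0 0 0 0;-1 0 0 0 0;-1 0 0 0 0"

```text
time_s: 16.0
position: [0.5787, 0.1119, 0.1607]
tool_rot: [[0.787, -0.617, 0.002], [-0.617, -0.787, 0.002], [0.001, -0.003, -1.0]]
contact_force: [3.5, 3.5, -3.3]
grip_width: 0.532
grip_force: 39.4
```

Request:
step_arm:
  motion: "-1 0 0 0 0.1;-1 0 0 0 0.1;-1 0 0 0 0.1;-1 0 0 0 0.1;-1 0 0 0 0.1;-1 0 0 0 0.1;-1 0 0 0 0.1;-1 0 0 0 0.1;-1 0 0 0 0.1;-1 0 0 0 0.1;-1 0 0 0 0.1;-1 0 0 0 0.1;-1 0 0 0 0"

```text
time_s: 17.62
position: [0.5785, 0.1117, 0.1602]
tool_rot: [[0.861, 0.509, 0.002], [0.509, -0.861, 0.0], [0.002, 0.0, -1.0]]
contact_force: [3.4, 7.4, -5.1]
grip_width: 0.528
grip_force: 41.3
```

```bash
python3 - <<'E'
from h import *
c=cam("wrist");print(red("top"),red("side"),yel(c["color"],cloud(c)))
E
```

```text
(0.74, 12, array([ 0.014, -0.018])) (0.681, 10, array([ 0.011, -0.016])) (20, np.float64(156.9))
```

Needle is at about 0.7, so the high spot is about 50° off. One more full stroke (about 42°), then check.

Request:
step_arm:
  motion: "0.8 0 0 0 0;0.8 0 0 0 0;0.8 0 0 0 -0.15;0.8 0 0 0 -0.15;0.8 0 0 0 -0.15;0.8 0 0 0 -0.15;0.8 0 0 0 -0.15;0.8 0 0 0 -0.15;0.8 0 0 0 -0.15;0.8 0 0 0 -0.15;0.8 0 0 0 0;-1 0 0 0 0;-1 0 0 0 0;-1 0 0 0 0;-1 0 0 0 0;-1 0 0 0 0"

```text
time_s: 19.77
position: [0.5787, 0.1119, 0.1607]
tool_rot: [[0.787, -0.617, 0.002], [-0.617, -0.787, 0.002], [0.001, -0.003, -1.0]]
contact_force: [3.8, 3.8, -2.7]
grip_width: 0.528
grip_force: 39.4
```

```bash
python3 - <<'E'
from h import *
print(red("top"),red("side"))
E
```

```text
(0.752, 10, array([ 0.012, -0.015])) (0.664, 9, array([ 0.011, -0.016]))
```

Request:
step_arm:
  motion: "-1 0 0 0 0.1;-1 0 0 0 0.1;-1 0 0 0 0.1;-1 0 0 0 0.1;-1 0 0 0 0.1;-1 0 0 0 0.1;-1 0 0 0 0.1;-1 0 0 0 0.1;-1 0 0 0 0"

```text
time_s: 21.0
position: [0.5774, 0.1116, 0.1603]
tool_rot: [[0.991, 0.134, -0.001], [0.134, -0.991, 0.0], [-0.001, -0.0, -1.0]]
contact_force: [-0.9, 8.0, 0.0]
grip_width: 0.463
grip_force: 41.8
```

```bash
python3 - <<'E'
from h import *
print(red("top"),red("side"))
E
```

```text
(1.488, 8, array([ 0.021, -0.003])) (1.465, 17, array([ 0.023, -0.004]))
```

Request:
step_arm:
  motion: "-1 0 0 0 0.1;-1 0 0 0 0.1;-1 0 0 0 0.1;-1 0 0 0 0.1;-1 0 0 0 0"

```text
time_s: 21.72
position: [0.5787, 0.1118, 0.16]
tool_rot: [[0.861, 0.509, 0.002], [0.509, -0.861, 0.001], [0.002, 0.001, -1.0]]
contact_force: [4.4, 7.6, -6.2]
grip_width: 0.531
grip_force: 41.3
```

```bash
python3 - <<'E'
from h import *
c=cam("wrist");print(red("top"),red("side"),red("top"),red("side"),yel(c["color"],cloud(c)))
E
```

```text
(1.674, 17, array([0.026, 0.001])) (1.656, 20, array([0.023, 0.   ])) (1.676, 17, array([0.026, 0.001])) (1.68, 20, array([0.023, 0.001])) (0, None)
```

Request:
step_arm:
  motion: "1 0 0 0 0;1 0 0 0 0;1 0 0 0 0;1 0 0 0 0;1 0 0 0.03 0;1 0 0 0.04 0;1 0 0 0.05 0;1 -0.02 0 0.04 0;1 -0.05 0 0 0;1 -0.05 0 0 0;1 -0.05 0 0 0;1 0 0 0 0;1 0 0 0 0"

```text
time_s: 23.6
position: [0.4086, 0.1109, 0.3211]
tool_rot: [[0.861, 0.509, 0.002], [0.509, -0.861, -0.0], [0.002, 0.001, -1.0]]
contact_force: [0.6, -0.4, -1.0]
grip_width: 0.998
grip_force: 0.0
```

```bash
python3 - <<'E'
from h import *
c=cam("top");w=cam("wrist");s=cam("side")
print(red(c),red(s),red(w),[yel(x["color"],cloud(x)) for x in (c,s,w)])
a=cv2.resize(c["color"][150:210,310:390],(400,300),interpolation=cv2.INTER_CUBIC)
b=cv2.resize(s["color"][160:240,210:350],(400,229))
b=cv2.copyMakeBorder(b,0,71,0,0,cv2.BORDER_CONSTANT);e=cv2.resize(w["color"],(400,250));e=cv2.copyMakeBorder(e,0,50,0,400,cv2.BORDER_CONSTANT)
cv2.imwrite("pics/f.png",cv2.cvtColor(np.vstack([np.hstack([a,b]),e]),cv2.COLOR_RGB2BGR))
E
```

```text
(1.663, 16, array([0.024, 0.001])) (1.637, 19, array([ 0.022, -0.   ])) (1.605, 157, array([ 0.023, -0.001])) [(5, np.float64(-161.6)), (23, np.float64(-166.8)), (21, np.float64(-160.1))]
```

View pics/f.png

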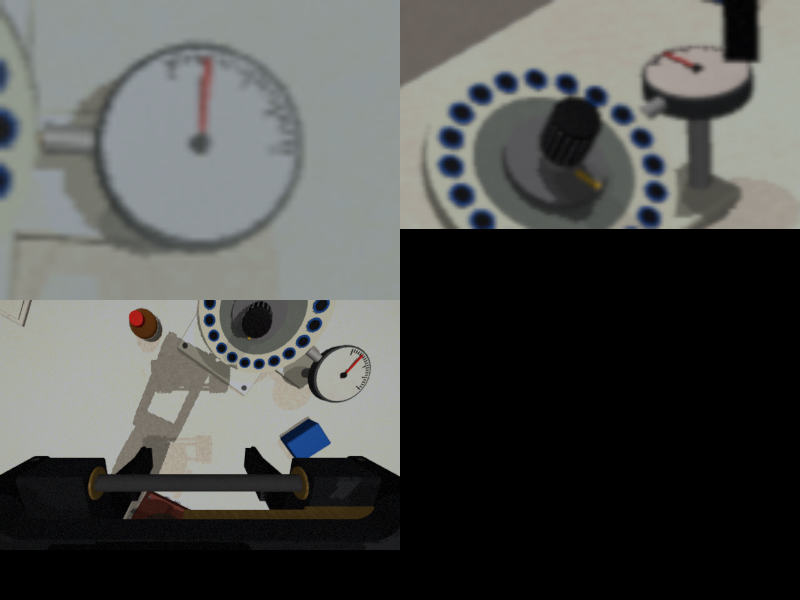

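The close views show the needle tip at (208,57) and its hub at (200,143). The wrist estimate is 1.605 rad, so it is at its maximum. The wheel is released and the other objects look undisturbed. Handing in.

```bash
python3 - <<'E'
from h import *
print(finish_job())
E
```

```text
the job is handed in; nothing more can be done
None
```

The job is handed in, with no verdict shown: the wheel's high spot is at the gauge foot (needle about 1.6 rad by camera), the wheel is let go with the arm clear of it, and I saw no sign the gauge, rack, bottle or box was touched.

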